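# Rinsed narrow-necked bottle onto the sprung drying peg

## Robot

A 7-joint arm with a two-finger parallel gripper is mounted at the origin on a cart in front of the work surface, level with it; the furniture and walls round the work are solid. World frame = base frame: x ahead of the robot, y to its left, z up, the work surface at z = 0. Lengths are in m, angles in rad, forces in N, time in s.
With the tool pointing down it reaches from about 0.425 to 0.925 m from the base axis. Payload 6.8 kg.
Tool frame: the origin (TCP) lies on the front face of the gripper's body, between the roots of the fingers; the fingertips stand 73 mm ahead of it and the grasp point (between the pads) lies 54 mm ahead of it (env.nose_length is the distance from the TCP to the fingertips, in m); z points along the fingers, y is the direction in which the jaws open and shut (so a half turn about z gives the same grasp; the last joint's range is limited). The gripper opens to 85 mm and grips with 20 to 120 N. Pads are 22 mm wide; open, the fingers measure 114 mm over their backs; the gripper's body (76 mm by 85 mm) begins 54 mm behind the grasp point. The pads swing forward as they close: fully open they stand 13 mm farther back than shut.
Start: joints at [1.173, 0.477, 0.022, 1.555, -0.011, 1.109, -0.083], TCP at [0.193, -0.647, 0.304] pointing down, gripper open.
Joint ranges: [-2.96, 2.96], [-0.34, 2.1], [-1.41, 1.46], [0.24, 2.44], [-1.37, 4.51], [0.17, 1.92], [-2.96, 2.96]. Speed limits (rad/s): [2.39, 2.39, 3.14, 3.14, 3.14, 3.14, 3.14].

## Interface

Orientations are given as a unit quaternion [w, x, y, z].
In Python, from cell import env, kin, camera, calibration, job gives the robot as it stands. The module is installed in compiled form; this text tells all that it offers. Calls block until the motion is done:
- env.reach(position, orientation): joint-space move of the TCP to a pose.
- env.movel(position, velocity=0.15, rot=None, stop_force=None): straight line of the TCP; rot=None keeps the orientation; velocity is the mean speed in m/s. With stop_force (N) it stops when the force on the tool has changed by that much, and returns True; else False.
- env.goto_joints(angles): joint-space move.
- env.grip(opening, f_grip=None): finger opening in m; f_grip is the grip in N (None keeps the last); returns when the fingers have stopped.
- env.dwell(seconds).
- kin.inverse_kinematics(position, orientation): joint angles nearest the present ones, or None.
- env.get_state(): the state.
- camera(name): name is "side" or "top"; returns (picture, depth): 420x560x3 uint8, blue, green, red; 420x560 float32, m along the optical axis (not along the pixel's ray), 0 where there is no reading.
- calibration(name): a dict with "fx", "fy", "cx", "cy" (pixels), "rvec" (rotation vector, rad) and "tvec" (3), from world to camera coordinates, as OpenCV has them. Camera axes: x right, y down, z forward; pixel columns grow to the right and rows downward; lengths in m; the calibration is good to about 2 mm. A picture is of the moment at which its call begins. calibration takes no time and is no camera call.
A pose or a line that the arm cannot do raises env.PlanningError and nothing moves.
- job.job_done(): hands the job in, once; it reports no verdict.
The state is a dict: "time": time; "qpos": joint angles; "joint_velocities": joint speeds; "joint_torque": joint torques, N m; "tcp_pos": TCP position; "orientation": TCP orientation; "force": force on the tool from outside, world axes, zero at the start; "torque": the same for the moment, N m; "opening": finger opening in m.
Only numpy, scipy, OpenCV 4.12 (cv2) and the standard library are available. Lean on these libraries where they do the work, as an engineer would, in place of code of your own. Each camera call takes 0.05 s, during which the arm holds its last target. There are 200 camera calls.

## Task

Put the rinsed square bottle up to dry: pick it up from where it lies, turn it neck-down and slide its neck over the slender peg of the drying rack. The peg's stem is loose in its bush and leans to one side, so find its tip by feel or by eye and bring it upright with the neck; then press the bottle down past the peg's spring wires until its mouth sits flush on the flange, and leave it standing there straight. Do not disturb the jar on the rack, the brush or the check weight.

Things in the scene. Friction and masses are not known exactly. Their poses are not given: they have to be found in the camera images.
- bottle_mid (a point): Centre of the lying empty off-white plastic bottle, 128 mm long: square body 50 x 50 mm in section, 90 mm long, then a round neck of diameter 27 mm. x runs from base to mouth (level at the start), z is up at the start. Base 64 mm behind this point, mouth 64 mm ahead; the body ends 26 mm ahead. About 0.11 kg. Held near the base with the hand leaning back over the base, it can be turned neck-down.
- bottle_mouth (a point): Centre of the bottle's open mouth, at the flat rim (3.5 mm wide) that ends the neck; same axes as bottle_mid, x points out of the mouth. The bore is 20 mm in diameter and 38 mm long, then opens into the hollow body.
- peg_seat (a point): Centre of the slender peg's level flange (diameter 40 mm, 27 mm above the worktop), on which the bottle's rim must rest; z up. From it rises the stem, 11 mm in diameter, 72 mm long, with a rounded tip. The stem is loose in a rubber bush and leans 9 to 10 degrees in any direction, so its tip is 11 to 13.5 mm off this axis: this pose does not tell which way. About 5 N at the tip moves it; it stays.
- slim_peg: The slender peg's fixed foot, origin 24 mm below peg_seat. On the stem's lower end three bowed spring wires stand out to diameter 23 mm, 10 to 14 mm above the flange, and taper to the stem 27 mm above it; the 20 mm bore meets them with the rim about 18 mm up. They yield up to 4 mm (4 N/mm each); passing them takes 6 to 14 N, more than the bottle weighs, then they hold it by friction.
- tray: Steel drip tray of the drying rack, 130 x 330 mm, rim 22 mm high, fixed; origin under its centre, long side along its y axis. Three pegs stand along its centre line, 105 mm apart, in varying order. A tall load tester stands close on the left: its base begins 0.2 m left of the robot's middle line and 0.47 m ahead; another machine stands 0.5 m to the right, 0.5 m ahead.
- stout_peg_a_seat (a point): Flange centre of a free stout peg for wide-mouthed jars: post 28 mm in diameter, 50 mm tall above this point, far too thick for the bottle. Flange diameter 60 mm.
- jar_mid (a point): Centre of the wide-mouthed plastic jar that stands mouth-down on the other stout peg: 61 mm in diameter, 78 mm tall, loose. Leave it alone.
- dust_brush: Flat dust brush 186 mm long, 13 mm high, lying in front of the rack; origin under its centre, long side along its y axis. Leave it alone.
- check_weight: Knobbed cylindrical check weight, 38 mm in diameter, 62 mm tall; origin at its foot. Leave it alone.
Mind the look-alikes: they are no part of the job. What is shaped like the slim_peg but blue or purple is not meant.

How it is judged:
On the way:
1. the bottle has been lifted and turned neck-down (angle between bottle_mid's own x axis and vertical above 2.5 rad and height (world z) of bottle_mouth above 0.06 m), for 0.1 s.
At the end, for the whole second after the job is handed in: The bottle stands neck-down on the slender peg, its mouth within 2.5 mm of the flange and within 5 mm of the flange's axis, its axis within about 4 degrees of vertical, at rest and let go (z of bottle_mouth in the frame of peg_seat between -0.004 and 0.0025 m and horizontal distance between bottle_mouth and peg_seat below 0.005 m and angle between bottle_mid's own x axis and vertical above 3.07 rad); the robot touches nothing.
It fails at once if the jar on the rack is shifted by more than 15 mm (distance of jar_mid from where it was at the start of the episode above 0.015 m).
It fails at once if the brush or the check weight is shifted by more than 30 mm (distance of any of dust_brush, check_weight from where it was at the start of the episode above 0.03 m).
It also fails if it takes over 64 s, if anything falls off the work surface, if the arm or the gripper's body presses on something with over 40 N, if the wrist force passes 120 N, or if a joint passes its speed limit or range.

## Working session

There is one attempt and no reset: what is moved stays moved. The work goes in short steps, each a Python script; the robot and the scene stay as the last script left them, time stands still between calls to the robot, and variables do not carry over. Pictures are saved under pics/ and viewed, about 8 in all and at most 12, crops included, and the job is handed in when it is done.

```bash
mkdir -p pics; cat > h.py <<'E'
import numpy as np, cv2
from scipy.spatial.transform import Rotation as R
from cell import env, kin, camera, calibration, job
def cal(n):
    c=calibration(n); return c, R.from_rotvec(np.ravel(c["rvec"])).as_matrix(), np.ravel(c["tvec"])
def cloud(n,d):
    c,M,t=cal(n); v,u=np.mgrid[:d.shape[0],:d.shape[1]]
    P=np.stack([(u-c["cx"])/c["fx"]*d,(v-c["cy"])/c["fy"]*d,d],-1)
    W=(P-t)@M; W[d<=0]=np.nan; return W
def proj(n,p):
    c,M,t=cal(n); q=M@np.asarray(p)+t; return c["fx"]*q[0]/q[2]+c["cx"],c["fy"]*q[1]/q[2]+c["cy"]
def q(M): x=R.from_matrix(M).as_quat(); return [x[3],x[0],x[1],x[2]]
E
python3 - <<'E'
from h import *
for n in("top","side"):
    p,d=camera(n); cv2.imwrite(f"pics/{n}0.png",p); np.save(f"pics/{n}0.npy",d)
    c,M,t=cal(n); print(n,c["fx"],"campos",-M.T@t,"axis",M[2])
a=cv2.imread("pics/top0.png");b=cv2.imread("pics/side0.png")
print(env.get_state()["time"], env.nose_length)
E
```

```text
top 427.49173335484204 campos [ 0.40886548 -0.12674147  0.96613402] axis [ 0.11780918 -0.01277704 -0.99295405]
side 478.86768489048467 campos [0.95726599 0.10858308 0.93118895] axis [-0.44498595 -0.24220934 -0.86216132]
0.1 0.0726
```

View pics/top0.png

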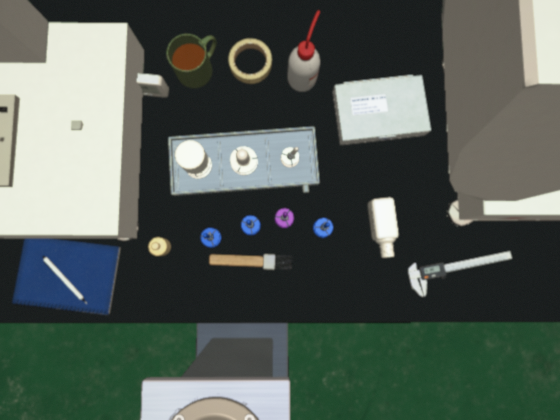

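View pics/side0.png

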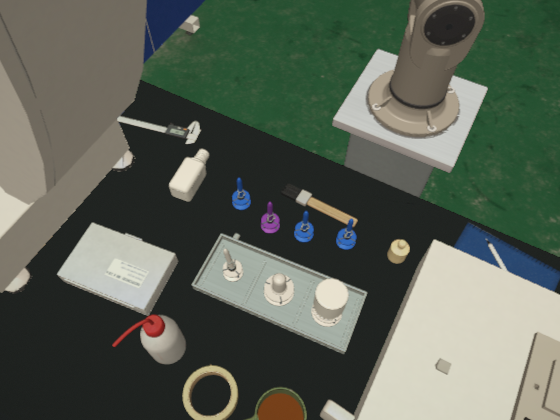

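The top view shows these candidates:
- **Bottle:** off-white, at (383,222), neck towards the robot. The red-capped bottle at (304,68) is another object.
- **Slender peg:** pale, right end of the tray, top (290,157), side (232,265). Its look-alikes are the blue pegs at top (211,237), (250,225) and (323,228), and the purple one at (284,217).
- **Left alone:** free stout peg (243,158) and jar (191,156).

Next I'll measure and check a close crop.

```bash
python3 - <<'E'
from h import *
a=cv2.imread("pics/top0.png");b=cv2.imread("pics/side0.png")
Wt=cloud("top",np.load("pics/top0.npy"));Ws=cloud("side",np.load("pics/side0.npy"))
k=lambda im,u,v,w:cv2.resize(im[v-w:v+w,u-w:u+w],(390,390),interpolation=cv2.INTER_CUBIC)
cv2.imwrite("pics/crop1.png",np.hstack([k(a,290,160,28),k(b,232,265,32)]))
# bottle
for n,W,u,v in(("top",Wt,383,222),("side",Ws,188,175)):
    P=W[v-50:v+50,u-40:u+40].reshape(-1,3); P=P[(P[:,2]>.008)&(P[:,2]<.08)]
    r=cv2.minAreaRect((P[P[:,2]>.01][:,:2]*1000).astype(np.float32)); print(n,"bottle rect",r,len(P),"ztop",np.percentile(P[:,2],95))
    T=P[P[:,2]>.044]; rt=cv2.minAreaRect((T[:,:2]*1000).astype(np.float32));print(" body top rect",rt)
    # peg
for n,W,u,v in(("top",Wt,290,157),("side",Ws,232,262)):
    P=W[v-22:v+22,u-18:u+18].reshape(-1,3)
    F=P[abs(P[:,2]-.027)<.004]; print(n,"flange",len(F),F.mean(0),cv2.minEnclosingCircle((F[:,:2]*1000).astype(np.float32)))
    for lo in(.04,.05,.06,.07,.08,.09):
        S=P[(P[:,2]>lo)&(P[:,2]<lo+.01)]; print(lo,len(S),S.mean(0) if len(S) else'')
print("jar",proj("top",[.6,.1,.1]))
for nm,(u,v) in dict(jar=(191,153),stout=(243,155),brush=(250,262),wt=(159,246),traycorner=(318,128),tc2=(318,186),purple=(284,216),blue=(323,226),box=(380,108),rmach=(455,200)).items(): print(nm,Wt[v,u])
E
```

```text
top bottle rect ((455.53021240234375, -383.4217529296875), (189.04039001464844, 74.83995056152344), 25.36863136291504) 1348 ztop 0.052697118349982495
 body top rect ((495.4179992675781, -364.604248046875), (95.37289428710938, 50.340614318847656), 6.181686878204346)
side bottle rect ((439.2528991699219, -420.1959533691406), (251.97109985351562, 116.59254455566406), 50.23102951049805) 1541 ztop 0.052663890677858295
 body top rect ((493.663330078125, -366.87030029296875), (101.10089111328125, 51.39737319946289), 8.387348175048828)
top flange 170 [ 0.6391605  -0.15859366  0.02783238] ((641.2154541015625, -160.00914001464844), 20.097126007080078)
0.04 11 [ 0.63623464 -0.16179371  0.04516226]
0.05 11 [ 0.63729786 -0.16259313  0.05563769]
0.06 7 [ 0.63732477 -0.16383613  0.06432418]
0.07 7 [ 0.63659795 -0.16550823  0.07581593]
0.08 8 [ 0.63644719 -0.16776517  0.08486306]
0.09 19 [ 0.6384669  -0.17040386  0.09535257]
side flange 216 [ 0.63779131 -0.16362458  0.02766761] ((618.8746337890625, -181.0688018798828), 47.6893196105957)
0.04 26 [ 0.64400549 -0.16360028  0.04440995]
0.05 20 [ 0.64237335 -0.16440547  0.05492912]
0.06 18 [ 0.64312287 -0.1671331   0.06497578]
0.07 14 [ 0.64144493 -0.16728754  0.0753237 ]
0.08 15 [ 0.64248158 -0.16962539  0.08519178]
0.09 23 [ 0.64067912 -0.17144313  0.09470141]
jar (np.float64(164.6134460065723), np.float64(166.21642340932874))
jar [0.62600217 0.04497808 0.10755844]
stout [ 0.62925027 -0.05927295  0.07834196]
brush [ 0.40366191 -0.07182815  0.01165812]
wt [0.43773922 0.11789367 0.0568796 ]
traycorner [ 7.13283720e-01 -2.27373569e-01  1.79035027e-04]
tc2 [ 0.57598794 -0.22557313  0.0019329 ]
purple [ 0.49821927 -0.14571356  0.08815843]
blue [ 0.48010057 -0.22983802  0.0548061 ]
box [ 0.74695753 -0.36317582  0.04144132]
rmach [ 0.54315106 -0.53733184  0.00624703]
```

View pics/crop1.png

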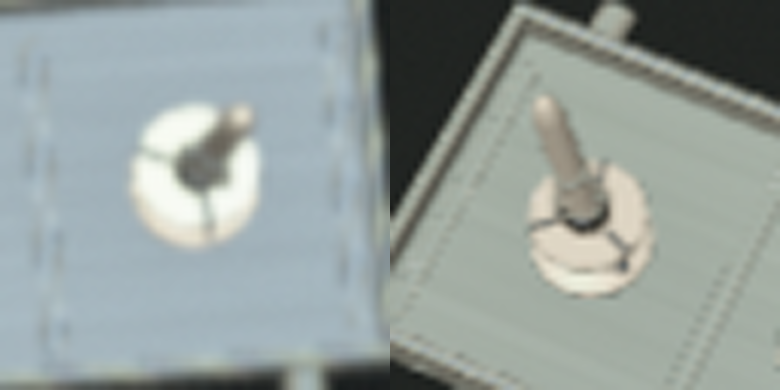

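Crop: left (top camera) shows the pale peg, its tip at upper right of the flange, so it leans to -y. Right (side camera) confirms a pale stem with wires on a flange in the tray, so this is slim_peg. The flange is at about (0.640, -0.160) and the tip at about (0.640, -0.172). Next I'll work out the bottle axis and the reachable hand leans.

```bash
cat >> h.py <<'E'
Z=np.array([0,0,1.])
def tool(bx,bz,L,s=1):
    "tool rotation for bottle axes bx (to mouth), bz, lean L"
    z=-np.cos(L)*bz+np.sin(L)*bx; y=s*np.cross(bz,bx); return np.column_stack([np.cross(y,z),y,z])
def tcp(mouth,bx,bz,L,s=1,back=.108,up=.004):
    "tcp when grasp point is 'back' behind the mouth, 'up' along bz off axis"
    M=tool(bx,bz,L,s); return mouth-back*bx+up*bz-.054*M[:,2], M
def yaw(a): return np.array([np.cos(a),np.sin(a),0])
E
python3 - <<'E'
from h import *
Wt=cloud("top",np.load("pics/top0.npy"));Ws=cloud("side",np.load("pics/side0.npy"))
for n,W in(("top",Wt),("side",Ws)):
    P=W.reshape(-1,3); P=P[(abs(P[:,0]-.48)<.12)&(abs(P[:,1]+.37)<.06)]
    T=P[(P[:,2]>.044)&(P[:,2]<.06)&(P[:,0]>.44)]
    best=min(np.radians(np.arange(0,14,.25)),key=lambda a:np.ptp(np.percentile(T[:,:2]@[-np.sin(a),np.cos(a)],[3,97])))
    ax=-yaw(best)[:2]; pe=np.array([-ax[1],ax[0]])
    c=np.percentile(T[:,:2]@pe,[2,98]); l=np.percentile(T[:,:2]@ax,[1,99]); 
    N=P[(P[:,2]>.028)&(P[:,2]<.045)&((P[:,:2]@ax)>l[1]+.005)]; m=np.percentile(N[:,:2]@ax,98);nc=np.percentile(N[:,:2]@pe,[3,97])
    print(n,"yaw",np.degrees(best),"width",c,"len",l,"neck end",m,"neck lat",nc.mean(),"len tot",m-l[0],"mouth",ax*m+pe*c.mean())
a=np.radians(7); bx=-yaw(a); mouth=np.array([.417,-.377,.025])
seat=np.array([.640,-.160,.027])
for L in np.radians([25,30,35,40,45,50,55]):
  for s in(1,-1):
    p,M=tcp(mouth,bx,Z,L,s); j=kin.inverse_kinematics(p,q(M))
    f=[]
    for hd in range(120,271,15):
        h=yaw(np.radians(hd)); p2,M2=tcp(seat,-Z,h,L,s); p3,M3=tcp(seat+[0,0,.1],-Z,h,L,s)
        if kin.inverse_kinematics(p2,q(M2)) is not None and kin.inverse_kinematics(p3,q(M3)) is not None: f.append(hd)
    print(round(np.degrees(L)),s,None if j is None else np.round(j,2),f)
E
```

```text
top yaw 6.000000000000001 width [0.39128143 0.43750569] len [-0.5008588  -0.41054968] neck end -0.37582803633112893 neck lat 0.4143589263740176 len tot 0.1250307670379016 mouth [ 0.41708513 -0.37283875]
side yaw 5.75 width [0.39151886 0.43736459] len [-0.5035487  -0.41384584] neck end -0.3771542101359381 neck lat 0.41430303199467094 len tot 0.12639448624565708 mouth [ 0.41677868 -0.37457012]
25 1 [ 0.39  0.85  0.03  1.52  0.21  1.16 -1.16] [120, 135, 150, 165, 180, 195, 210, 225, 240, 255, 270]
25 -1 [ 0.77  0.93 -0.58  1.48  0.64  1.34  1.67] [120, 135, 150, 165, 180, 195, 210, 225, 240, 255, 270]
30 1 [ 0.36  0.89  0.04  1.46  0.23  1.26 -1.18] [120, 135, 150, 165, 180, 195, 210, 225, 240, 255, 270]
30 -1 [ 0.74  0.97 -0.58  1.43  0.66  1.45  1.66] [120, 135, 150, 165, 180, 195, 210, 225, 240, 255, 270]
35 1 [ 0.35  0.94  0.05  1.4   0.25  1.35 -1.19] [120, 135, 150, 165, 180, 195, 210, 225, 240, 255, 270]
35 -1 [ 0.71  1.01 -0.59  1.37  0.68  1.55  1.65] [120, 135, 150, 165, 180, 195, 210, 225, 240, 255, 270]
40 1 [ 0.33  0.98  0.06  1.35  0.27  1.45 -1.19] [120, 135, 150, 165, 180, 195, 210, 225, 240, 255, 270]
40 -1 [ 0.69  1.06 -0.59  1.31  0.7   1.65  1.65] [120, 135, 150, 165, 180, 195, 210, 225, 240, 255, 270]
45 1 [ 0.31  1.03  0.07  1.29  0.28  1.54 -1.19] [120, 135, 150, 165, 180, 195, 210, 225, 240, 255, 270]
45 -1 [ 0.67  1.11 -0.6   1.26  0.72  1.75  1.65] [120, 135, 150, 165, 180, 195, 210, 225, 240, 255, 270]
50 1 [ 0.3   1.08  0.08  1.24  0.3   1.63 -1.19] [120, 135, 150, 165, 180, 195, 210, 225, 240, 255, 270]
50 -1 [ 0.65  1.16 -0.6   1.2   0.74  1.85  1.64] [120, 135, 150, 165, 180, 195, 210, 225, 240, 255, 270]
55 1 [ 0.29  1.13  0.09  1.18  0.32  1.72 -1.19] [120, 135, 150, 165, 180, 195, 210, 225, 240, 255, 270]
55 -1 [ 0.53  1.16 -0.38  1.15  0.62  1.86  1.74] [120, 135, 150, 165, 180, 195, 210, 225, 240, 255, 270]
```

```bash
cat >> h.py <<'E'
L=np.radians(45); BX=-yaw(np.radians(6)); MOUTH=np.array([.417,-.3735,.025])
SEAT=np.array([.640,-.160,.027])
def st():
    s=env.get_state(); print("t",round(s["time"],2),"tcp",np.round(s["tcp_pos"],4),"F",np.round(s["force"],1),"open",round(s["opening"],4)); return s
E
python3 - <<'E'
from h import *
env.movel([.38,-.38,.30],velocity=.3)
p,M=tcp(MOUTH,BX,Z,L)
env.reach(p+[0,0,.09],q(M)); st()
im,d=camera("side"); c=im[90:300,60:340]; cv2.imwrite("pics/pre.png",cv2.resize(c,None,fx=2.5,fy=2.5))
print(env.movel(p,velocity=.08,stop_force=8)); st()
env.grip(.04,60); st()
im,d=camera("side"); c2=im[90:300,60:340]; cv2.imwrite("pics/grasp.png",cv2.resize(c2,None,fx=2.5,fy=2.5))
E
```

```text
t 2.17 tcp [ 0.5614 -0.3601  0.157 ] F [-1.1 -0.3 -0.1] open 0.0853
False
t 3.5 tcp [ 0.5628 -0.3584  0.0679] F [ 0.1 -0.2  0.5] open 0.0854
t 3.92 tcp [ 0.5628 -0.3583  0.0677] F [ 1.8 -0.1  3.5] open 0.0494
```

View pics/grasp.png

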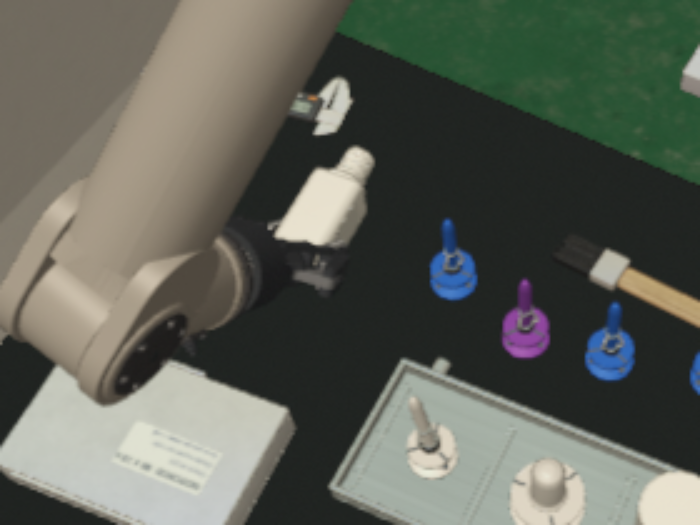

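The picture shows the bottle held near its base, jaws at 49 mm on the flats, with the neck free. Lift and turn it.

```bash
python3 - <<'E'
from h import *
s=env.get_state(); p=np.array(s["tcp_pos"])
env.movel(p+[0,0,.2],velocity=.2); st()
h=yaw(np.pi)
p,M=tcp(np.array([.56,-.30,.22]),-Z,h,L); env.reach(p,q(M)); st()
TIP=np.array([.640,-.172,.0])
p,M=tcp(TIP+[0,0,.135],-Z,h,L); env.movel(p,velocity=.2); env.dwell(.3); st()
im,d=camera("side"); cv2.imwrite("pics/over_s.png",im); np.save("pics/over_s.npy",d)
im2,d2=camera("top"); cv2.imwrite("pics/over_t.png",im2); np.save("pics/over_t.npy",d2)
u,v=map(int,proj("side",TIP+[0,0,.135])); print(u,v, proj("top",TIP+[0,0,.135]))
cv2.imwrite("pics/over.png",np.hstack([cv2.resize(im[v-90:v+70,u-80:u+80],(390,390)),cv2.resize(im2[90:220,230:360],(390,390))]))
W=cloud("side",d); B=W[v-90:v+70,u-80:u+80].reshape(-1,3)
B=B[(abs(B[:,0]-.64)<.05)&(abs(B[:,1]+.17)<.05)]
for lo in np.arange(.14,.28,.01):
    S=B[(B[:,2]>lo)&(B[:,2]<lo+.01)]
    if len(S)>5: print(round(lo,3),len(S),"x",np.round(np.percentile(S[:,0],[2,50,98]),4),"y",np.round(np.percentile(S[:,1],[2,50,98]),4))
print("zmax",np.nanpercentile(B[:,2],[95,99]))
E
```

```text
t 5.12 tcp [ 0.5623 -0.358   0.2662] F [ 0.7 -0.  -1.9] open 0.0494
t 6.38 tcp [ 0.5183 -0.2996  0.3657] F [ 0.1  0.1 -1.5] open 0.0496Traceback (most recent call last):
  File "<stdin>", line 7, in <module>
cell.PlanningError: the arm cannot follow that straight line within its joint ranges
```

```bash
python3 - <<'E'
from h import *
print(np.round(env.get_state()["qpos"],2))
TIP=np.array([.640,-.172,.0])
for hd in range(120,271,15):
    h=yaw(np.radians(hd))
    o=[]
    for z in(.22,.135,.04):
        p,M=tcp(TIP+[0,0,z],-Z,h,L); j=kin.inverse_kinematics(p,q(M)); o.append(None if j is None else np.round(j,2).tolist())
    print(hd,*o)
E
```

```text
[ 0.84  0.14 -0.27  2.06 -0.98  0.44 -0.18]
120 [-1.09, 0.56, 1.3, 1.97, 0.2, 0.55, -2.73] [-1.03, 0.76, 1.28, 2.04, -0.15, 0.38, -2.52] [-1.02, 1.2, 1.41, 2.1, -1.26, 0.48, -1.65]
135 [-1.12, 0.44, 1.33, 2.07, 0.22, 0.35, -2.49] [-1.05, 0.81, 1.41, 2.15, -1.14, 0.3, -1.32] [-0.28, 0.47, 0.23, 2.16, 1.62, 0.48, 2.33]
150 [-1.12, 0.33, 1.37, 2.13, -0.2, 0.2, -1.8] [-0.37, 0.26, 0.43, 2.19, 1.52, 0.25, 2.77] [0.8, 0.63, -0.99, 2.17, 1.92, 0.84, 2.64]
165 [-1.01, 0.23, 1.32, 2.15, -0.99, 0.23, -0.72] [0.46, 0.25, -0.38, 2.17, 1.83, 0.19, 2.83] [1.05, 0.74, -1.18, 2.19, 2.05, 0.73, 2.91]
180 [0.5, 0.14, -0.27, 2.06, -0.67, 0.22, -0.72] [1.21, 0.5, -1.17, 2.11, 1.54, 0.26, -2.72] [1.03, 0.62, -0.96, 2.17, 2.31, 0.32, 2.85]
195 [0.69, 0.2, -0.37, 1.99, -0.91, 0.45, -0.22] [0.75, 0.33, -0.46, 2.07, -1.21, 0.31, 0.16] [1.24, 0.77, -1.14, 2.1, 1.71, 0.19, -2.47]
210 [0.75, 0.28, -0.36, 1.89, -0.89, 0.69, 0.0] [0.76, 0.39, -0.39, 1.97, -1.04, 0.56, 0.23] [0.8, 0.55, -0.45, 2.02, -1.25, 0.43, 0.54]
225 [0.77, 0.36, -0.35, 1.77, -0.81, 0.91, 0.15] [0.78, 0.47, -0.37, 1.84, -0.87, 0.79, 0.3] [0.79, 0.61, -0.39, 1.89, -0.96, 0.66, 0.48]
240 [0.76, 0.46, -0.35, 1.63, -0.71, 1.12, 0.26] [0.78, 0.55, -0.38, 1.7, -0.72, 1.0, 0.36] [0.78, 0.68, -0.38, 1.75, -0.75, 0.87, 0.49]
255 [0.76, 0.56, -0.39, 1.48, -0.59, 1.32, 0.35] [0.77, 0.64, -0.4, 1.55, -0.58, 1.2, 0.43] [0.76, 0.75, -0.39, 1.6, -0.58, 1.07, 0.53]
270 [0.73, 0.65, -0.43, 1.33, -0.47, 1.51, 0.44] [0.73, 0.73, -0.42, 1.4, -0.46, 1.39, 0.52] [0.71, 0.82, -0.39, 1.45, -0.45, 1.27, 0.61]
```

```bash
cat >> h.py <<'E'
H=yaw(np.radians(240)); TIP=np.array([.640,-.172,0.])
def pose(m): return tcp(np.asarray(m),-Z,H,L)
E
cat > over.py <<'E'
from h import *
import sys
p,M=pose(TIP+[0,0,.22]); env.reach(p,q(M))
p,M=pose(TIP+[0,0,.135]); env.movel(p,velocity=.15); env.dwell(.3); st()
im,d=camera("side"); np.save("pics/over_s.npy",d)
im2,d2=camera("top"); np.save("pics/over_t.npy",d2)
u,v=map(int,proj("side",TIP+[0,0,.135])); print(u,v, proj("top",TIP+[0,0,.135]))
cv2.imwrite("pics/over.png",np.hstack([cv2.resize(im[v-90:v+70,u-80:u+80],(390,390)),cv2.resize(im2[90:220,230:360],(390,390))]))
W=cloud("side",d); B=W[v-90:v+70,u-80:u+80].reshape(-1,3)
B=B[(abs(B[:,0]-.64)<.05)&(abs(B[:,1]+.17)<.05)]
g=np.array([[H[0],H[1]],[-H[1],H[0]]])  # along H, across
C=(B[:,:2]-TIP[:2])@g.T
for lo in np.arange(.12,.27,.01):
    k=(B[:,2]>lo)&(B[:,2]<lo+.01)
    if k.sum()>5: print(round(lo,3),k.sum(),"alongH",np.round(np.percentile(C[k,0],[2,25,50,98]),4),"across",np.round(np.percentile(C[k,1],[2,50,98]),4))
print("zmax",np.nanpercentile(B[:,2],[95,99]))
E
python3 over.py
```

```text
t 8.08 tcp [ 0.6192 -0.2086  0.282 ] F [-0.1  0.4 -1.2] open 0.0492
223 241 (np.float64(297.49738781403613), np.float64(142.92859202184735))
0.13 11 alongH [-0.013  -0.0103 -0.0097 -0.003 ] across [-0.0083  0.0038  0.0144]
0.14 27 alongH [-0.0132 -0.0122 -0.0112 -0.0069] across [-0.0074  0.0052  0.013 ]
0.15 11 alongH [-0.014  -0.0127 -0.0117 -0.0099] across [-0.0057  0.0014  0.0086]
0.17 13 alongH [-0.0231 -0.0227 -0.0225 -0.0198] across [-0.0181  0.0102  0.0238]
0.18 75 alongH [-0.0247 -0.024  -0.0234  0.0147] across [-0.0186  0.0082  0.0269]
0.19 83 alongH [-0.0251 -0.024  -0.0232  0.0108] across [-0.0188  0.0113  0.0268]
0.2 93 alongH [-0.0253 -0.0241 -0.0235  0.0039] across [-0.0195  0.0081  0.0265]
0.21 88 alongH [-0.0251 -0.024  -0.0234 -0.0015] across [-0.0196  0.007   0.0264]
0.22 87 alongH [-0.0249 -0.0242 -0.0236 -0.0074] across [-0.0197  0.0072  0.0264]
0.23 91 alongH [-0.0252 -0.0242 -0.0237 -0.0072] across [-0.0207  0.0052  0.0321]
0.24 177 alongH [-0.0246 -0.0236 -0.0169  0.0088] across [-0.0357  0.0109  0.0392]
0.25 348 alongH [-0.0247 -0.0219 -0.0019  0.0242] across [-0.0357  0.0068  0.0388]
0.26 769 alongH [-0.0216 -0.0094  0.0042  0.0236] across [-0.0323  0.0016  0.0383]
0.27 219 alongH [0.0144 0.0183 0.021  0.0365] across [-0.0442  0.0281  0.0548]
zmax [0.30459649 0.31698055]
```

View pics/over.png

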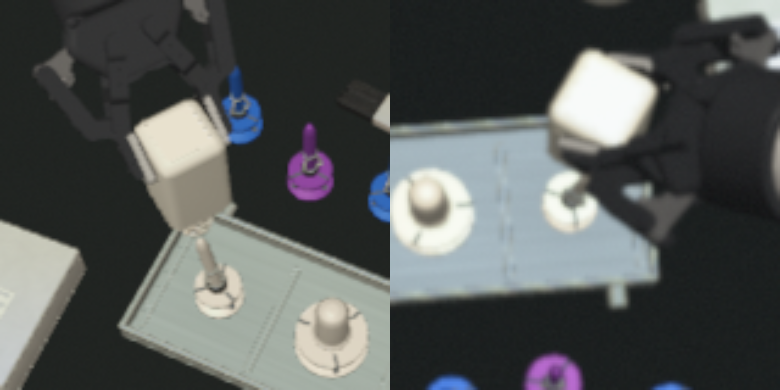

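The bottle hangs vertical above the peg: left panel, neck at about (195,228) with the tip at (205,245) just below. The side view hints at a 2–3 mm offset, so I'll check it from the base face in both cameras.

```bash
cat > base.py <<'E'
from h import *
def base(z):
    out=[]
    s=env.get_state(); M=R.from_quat(np.roll(s["orientation"],-1)).as_matrix()
    g=np.array(s["tcp_pos"])+.054*M[:,2]; m=g-.004*H; print("nominal axis",m[:2])
    for n in("top","side"):
        im,d=camera(n); W=cloud(n,d)
        k=(im.min(2)>(150 if n=="top" else 130))&(abs(W[...,2]-z)<.006)&(np.hypot(W[...,0]-m[0],W[...,1]-m[1])<.05)
        k=cv2.morphologyEx(k.astype(np.uint8),cv2.MORPH_OPEN,np.ones((3,3)))>0
        r=cv2.minAreaRect((W[k][:,:2]*1000).astype(np.float32)); print(n,k.sum(),r,"z",np.median(W[k][:,2])); out.append(r)
    return out
if __name__=="__main__": base(.263)
E
python3 base.py
python3 - <<'E'
from h import *
# tip & flange circles from first pictures, bright/top pixels
for n,u,v in(("top",290,157),("side",232,262)):
    W=cloud(n,np.load(f"pics/{n}0.npy")); P=W[v-22:v+22,u-18:u+18].reshape(-1,3)
    T=P[(P[:,2]>.094)&(P[:,2]<.11)]; print(n,"tip",len(T),T.mean(0),T[:,2].max())
    F=P[(P[:,2]>.024)&(P[:,2]<.032)]; F=F[np.hypot(F[:,0]-.64,F[:,1]+.16)<.026]
    print(" flange bbox",np.percentile(F,[1,99],axis=0)[:,:2].ravel(), cv2.minEnclosingCircle((F[:,:2]*1000).astype(np.float32)))
E
```

```text
nominal axis [ 0.64014243 -0.17202693]
top 686 ((639.7425537109375, -170.52374267578125), (47.64493179321289, 48.17462921142578), 59.36876678466797) z 0.2618113255432605
side 725 ((639.9730834960938, -171.75729370117188), (47.4631462097168, 63.86644744873047), 58.98527526855469) z 0.2617812983984723
top tip 16 [ 0.63870887 -0.17088441  0.09678979] 0.1031634845719811
 flange bbox [ 0.62179551 -0.17875627  0.66059785 -0.14285317] ((641.2154541015625, -160.00914001464844), 20.097126007080078)
side tip 17 [ 0.64020078 -0.17216896  0.09754423] 0.10239502142396857
 flange bbox [ 0.62179014 -0.1820293   0.66010997 -0.14420153] ((640.1212768554688, -163.69383239746094), 20.598711013793945)
```

Both cameras agree the bottle axis is over the tip to within about 1 mm. The flange axis is refined to about (0.641, -0.1615). Now lower over the tip, bring the stem upright and lower to just above the wires.

```bash
python3 - <<'E'
from h import *
S=np.array([.641,-.1615,0])
go=lambda m,v=.05,f=None:(env.movel(pose(m)[0],velocity=v,stop_force=f),st())[0]
print(go([.6397,-.1722,.112]))
hit=go([.6397,-.1722,.084],.03,3.5)
print("hit",hit)
if not hit:
    go(S+[0,.0045,.084],.02,14)
    go(S+[0,0,.084],.03)
    hit=go(S+[0,0,.050],.03,5); print("hit2",hit)
im,d=camera("side"); im2,_=camera("top"); u,v=map(int,proj("side",S+[0,0,.08]))
cv2.imwrite("pics/ins.png",np.hstack([cv2.resize(im[v-65:v+65,u-65:u+65],(390,390)),cv2.resize(im2[90:220,230:360],(390,390))]))
E
```

```text
t 8.89 tcp [ 0.6186 -0.2087  0.258 ] F [-0.7  0.2 -1. ] open 0.0499
False
t 9.97 tcp [ 0.6187 -0.2088  0.2304] F [-0.2  0.2 -1.3] open 0.0494
hit False
t 10.89 tcp [ 0.6202 -0.1963  0.2306] F [-1.6 -5.7  2.6] open 0.0488
t 11.19 tcp [ 0.6199 -0.1978  0.2301] F [-0.1 -2.4 -0.4] open 0.0492
t 12.47 tcp [ 0.6198 -0.198   0.1961] F [-0.4 -1.4 -2.4] open 0.0494
hit2 False
```

View pics/ins.png

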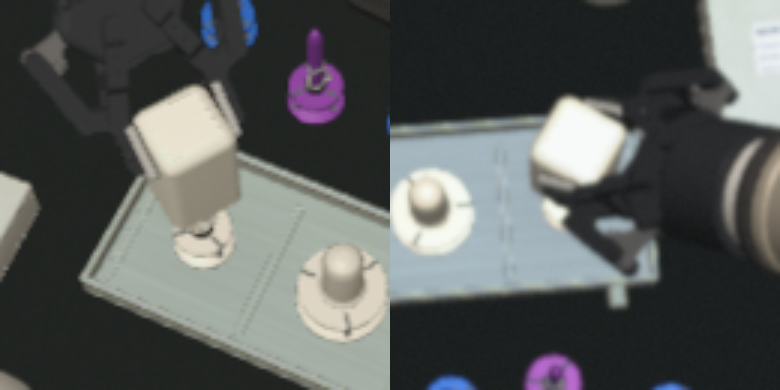

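The neck is over the stem: left panel, neck at about (200,228) centred on the flange, no hang-up. Press down.

```bash
cat > press.py <<'E'
from h import *
from base import base
S=np.array([.641,-.1615,0])
for z in(.042,.036,.032,.029,.0265,.024,.022):
    r=env.movel(pose(S+[0,0,z])[0],velocity=.03,stop_force=22); s=st()
    if r or s["force"][2]>22: print("stop at",z); break
r=base(.155)
E
python3 press.py
```

```text
t 12.99 tcp [ 0.6199 -0.1982  0.1879] F [-1.2 -2.8  0.1] open 0.0494
t 13.34 tcp [ 0.6196 -0.1981  0.1813] F [-0.2 -2.7 -3.7] open 0.0497
t 13.62 tcp [ 0.62   -0.1983  0.178 ] F [-1.5 -3.2 -2.8] open 0.0489
t 13.88 tcp [ 0.6201 -0.1982  0.1754] F [-1.9 -3.2  0.3] open 0.0491
t 14.12 tcp [ 0.6206 -0.1982  0.1751] F [-7.9 -4.6 14.6] open 0.0493
t 14.38 tcp [ 0.6214 -0.1979  0.1748] F [-10.3  -6.6  25.1] open 0.0497
stop at 0.024
nominal axis [ 0.64261637 -0.16123431]
top 552 ((642.5986328125, -159.54025268554688), (49.21843719482422, 48.08967971801758), 58.03713607788086) z 0.15520672487836934
side 601 ((645.9202270507812, -163.0308074951172), (47.70983123779297, 55.79702377319336), 59.009033203125) z 0.15544537653580515
```

The hard stop comes with the base at z = 0.155, which is 0.128 above the flange, so the rim is seated. I'll relax the push, let go, back off along the tool axis and check.

```bash
python3 - <<'E'
from h import *
from base import base
S=np.array([.641,-.1615,0])
env.movel(pose(S+[0,0,.0268])[0],velocity=.02); st()
env.grip(.085,20); env.dwell(.2); s=st()
M=R.from_quat(np.roll(s["orientation"],-1)).as_matrix(); p=np.array(s["tcp_pos"])
env.movel(p-.12*M[:,2],velocity=.1); st()
env.movel(np.array(env.get_state()["tcp_pos"])+[-.12,-.2,.1],velocity=.25); env.dwell(.3); st()
from base import H
for n in("top","side"):
    im,d=camera(n); W=cloud(n,d); c=S[:2]
    near=np.hypot(W[...,0]-c[0],W[...,1]-c[1])<.045
    k=(near&(abs(W[...,2]-.155)<.006)&(im.min(2)>130)).astype(np.uint8); k=cv2.morphologyEx(k,cv2.MORPH_OPEN,np.ones((3,3)))>0
    P=W[k]; r=cv2.minAreaRect((P[:,:2]*1000).astype(np.float32)); A=np.c_[P[:,:2],np.ones(len(P))]
    print(n,"base",r,"z",np.median(P[:,2]),"slope deg",np.degrees(np.linalg.lstsq(A,P[:,2],rcond=None)[0][:2]))
    B=W[near&(W[...,2]>.07)&(W[...,2]<.148)]; 
    F=W[near&(abs(W[...,2]-.0275)<.004)&(np.hypot(W[...,0]-c[0],W[...,1]-c[1])<.026)]; print(" flange z med",np.median(F[:,2]),"bbox",np.percentile(F[:,:2],[2,98],axis=0).ravel())
    C=(B[:,:2]-c)@np.array([[H[0],H[1]],[-H[1],H[0]]]).T
    for lo in np.arange(.07,.148,.013):
        m=(B[:,2]>lo)&(B[:,2]<lo+.013); 
        if m.sum()>8: print("  ",round(lo,3),m.sum(),np.round(np.percentile(C[m],[3,25,97],axis=0),4).tolist())
    u,v=map(int,proj(n,[c[0],c[1],.08])); cv2.imwrite(f"pics/f_{n}.png",cv2.resize(im[v-65:v+65,u-65:u+65],(390,390),interpolation=cv2.INTER_CUBIC))
cv2.imwrite("pics/final.png",np.hstack([cv2.imread("pics/f_top.png"),cv2.imread("pics/f_side.png")]))
E
```

```text
t 14.77 tcp [ 0.621  -0.1979  0.1751] F [-3.1 -3.9 11.9] open 0.0492
t 15.42 tcp [ 0.6199 -0.198   0.1729] F [-0.   0.1 -0.2] open 0.0851
t 16.77 tcp [ 0.5775 -0.2707  0.2572] F [-0.3 -0.3 -0.6] open 0.0849
t 18.23 tcp [ 0.4579 -0.4699  0.3571] F [-0.   0.4  0.2] open 0.085
top base ((641.071044921875, -162.42752075195312), (48.87495803833008, 49.32941818237305), 61.34727096557617) z 0.15525306233301528 slope deg [ 1.49600281 -0.48649269]
 flange z med 0.028017024310995647 bbox [ 0.62163483 -0.16305644  0.63407237 -0.14285621]
   0.07 28 [[-0.0198, -0.0243], [-0.0072, -0.0238], [0.0253, 0.0079]]
   0.083 33 [[-0.0225, -0.0246], [-0.0018, -0.0243], [0.0254, 0.0142]]
   0.096 37 [[-0.0189, -0.025], [-0.009, -0.0241], [0.0253, 0.0076]]
   0.109 41 [[-0.0159, -0.025], [-0.0025, -0.0244], [0.0254, 0.0087]]
   0.122 42 [[-0.0187, -0.0247], [-0.0048, -0.0243], [0.0256, 0.0111]]
   0.135 57 [[-0.0197, -0.0246], [-0.0079, -0.0241], [0.0255, 0.0152]]
side base ((641.7318115234375, -163.6561279296875), (47.814754486083984, 49.62169647216797), 61.232120513916016) z 0.15551721129407875 slope deg [-1.16033724 -1.34187252]
 flange z med 0.027668819885224266 bbox [ 0.62991693 -0.1704041   0.65995357 -0.1440126 ]
   0.07 58 [[-0.0232, -0.0176], [-0.022, -0.0059], [0.0102, 0.0268]]
   0.083 89 [[-0.0232, -0.0198], [-0.0222, -0.0049], [0.0133, 0.0267]]
   0.096 87 [[-0.0232, -0.017], [-0.0221, -0.0041], [0.0137, 0.0269]]
   0.109 90 [[-0.023, -0.0195], [-0.0221, -0.0052], [0.0127, 0.0268]]
   0.122 95 [[-0.0231, -0.0181], [-0.0223, -0.0044], [0.0134, 0.0268]]
   0.135 102 [[-0.0228, -0.0182], [-0.0219, -0.0038], [0.0144, 0.0269]]
```

View pics/final.png

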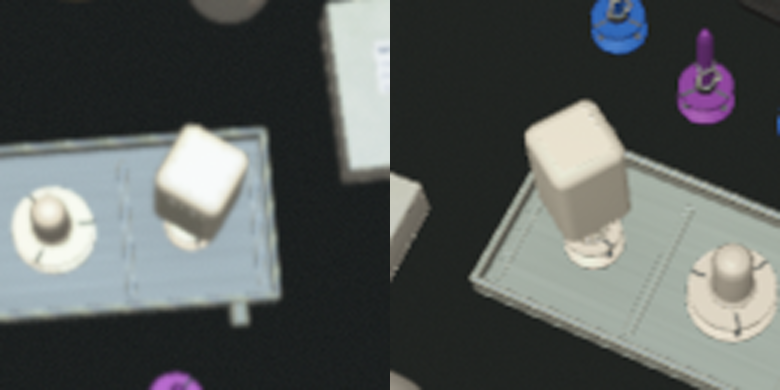

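Final picture: the bottle stands straight on the slender peg with the gripper well clear. The centre is within about 1 mm of the flange edge readings, the base height is right and the side faces are plumb. Hand in.

```bash
python3 -c "
from h import *
st(); job.job_done()"
```

```text
t 18.32 tcp [ 0.4577 -0.4703  0.3572] F [ 0.6  0.3 -0.2] open 0.0851
the job is handed in; nothing more can be done
```

The square bottle stands neck-down on the pale slender peg, let go and straight, and the job was handed in at about 18 s of the 64 s allowed; no verdict was reported. I gripped it near its base, turned it neck-down and lowered it over the tip, which leaned about 11 mm to -y. I then drew the stem upright against about 6 N and pressed the bottle down past the wires until it stopped hard at about 25 N.

**Last checks:**
- **Height:** the base is at z = 0.155 m, which is where it should be with the rim flush on the flange.
- **Straightness:** the side faces are plumb to within about 0.5°. Plane fits to the small base face read 1–2° in different directions for the two cameras, which I took as noise; that is still under the limit.
- **Centring:** the mouth is about 1 mm off the flange axis judged by the flange's visible edges. An earlier circle fit from the top camera gave 2.4 mm, partly because the leaning stem hid some of the flange. Both are under 5 mm.
- **Robot:** the gripper was open and well clear, with almost no force on the tool.

**Not as planned:** one straight-line move was refused before anything moved, so I brought the hand in from another side. The wire passage did not show clearly in the sampled forces, so I judged the seating by the hard stop and the base height. I did not measure the jar, brush or check weight again at the end; the arm's path kept away from them.

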